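Press the pacifier pod dispenser's paddle to let the large pod roll out

ROBOT

A 6-joint arm with a two-finger parallel gripper is mounted at the origin on the work surface. World frame = base frame: x ahead of the robot, y to its left, z up, the work surface at z = 0. Lengths are in m, angles in rad, forces in N, time in s.
With the tool pointing down it reaches from about 0.325 to 0.9 m from the base axis. Payload 3.5 kg.
Tool frame: the origin (TCP) lies on the centre line of the jaws, within the pads' length; the fingertips stand 22 mm ahead of it and the grasp point (between the pads) lies 3 mm ahead of it; z points along the fingers, y is the direction in which the jaws open and shut (so a half turn about z gives the same grasp; the last joint's range is limited). The gripper opens to 85 mm and grips with 20 to 120 N. Pads are 22 mm wide; open, the fingers measure 114 mm over their backs; the gripper's body (76 mm by 85 mm) begins 54 mm behind the grasp point. The pads swing forward as they close: fully open they stand 13 mm farther back than shut.
Start: joints at [-1.435, 0.276, -0.026, 1.268, 0, 1.467], TCP at [0.148, -0.607, 0.253] pointing down, gripper open.
Joint ranges: [-3.12, 3.12], [-0.85, 1.88], [-1.08, 1.24], [-1.95, 2.15], [-1.57, 1.53], [-3.14, 3.14]. Speed limits (rad/s): [2.57, 2.57, 3.14, 3.14, 3.14, 3.14].

INTERFACE

Orientations are given as a unit quaternion [x, y, z, w].
In Python, from station import * gives the robot as it stands. The module is installed in compiled form; this text tells all that it offers.
- The arm moves only by the shell command python3 -m crank 'ROWS' [OPENING] [FORCE]. ROWS is JSON, a list of rows, each a list of 6 numbers: the shift along the tool's x, y, z in m, then the turn, a rotation vector about the tool's x, y, z in rad. A call has 1 to 10 rows; each row shifts and turns the pose as measured when the row begins, along the tool's axes as they then stand; what a row does not reach is not made up. A row lasts 1/8 s, in which the tool goes at most 62.5 mm and 10.7 degrees, less where a joint would pass 70% of its speed; a pose out of reach is approached as far as the arm can. A call is refused whole if a number of a shift passes 0.0625 or a number of a turn 0.188, either way. A call with a gripper value outside its range is refused whole. OPENING is the opening, from -1 (shut) to 1 (fully open), so that 0 is half open, set as the call begins (- or left out, the last holds). The fingers move at their own pace and stop on an object; FORCE is the grip in N (left out, the last holds). Time passes only in rows, so rows that do not move let the fingers close. It gives the time, the measured TCP pose, the force and the opening at its end, in the units of the state.
- observe(): the state, without advancing time (a new reading comes with each control period).
- capture(name): name is "scene" or "top" or "wrist"; returns a dict with "img" (384x512x3 uint8, blue, green, red), "fx", "fy", "cx", "cy" (pixels), "dist" ([k1, k2, p1, p2, k3] as OpenCV has them; the pictures are not rectified), "R" (3x3) and "t" (3): a world point X has camera coordinates R X + t; the wrist camera has in their place "mount" (4x4, takes a point from camera to tool coordinates, whose origin is the TCP and whose axes are the flange's). Camera axes: x right, y down, z forward; pixel columns grow to the right and rows downward; lengths in m; the calibration is good to about 2 mm. A picture is of the moment at which its call begins: read the wrist's pose just before it. There is no depth.
- finish_job(): hands the job in, once; it reports no verdict.
The state is a dict: "time_s": time; "joint_positions": joint angles; "joint_vel": joint speeds; "joint_efforts": joint torques, N m; "tcp_pos": TCP position; "eef_rot": TCP orientation; "contact_force": force on the tool from outside, world axes, zero at the start; "ft_torque": the same for the moment, N m; "width": finger opening in m.
Only numpy, scipy, OpenCV 4.12 (cv2) and the standard library are available. Lean on these libraries where they do the work, as an engineer would, in place of code of your own. Each camera call takes 0.05 s, during which the arm holds its last target.

TASK

Two wooden dispensers on the dresser each hold a round pacifier pod behind a gate. Press down the paddle of the one that holds the larger pod so that its gate lifts, keep it down until the pod has rolled through into the bay at the end of its lane, then let the paddle come back up so that the gate is down again. Do not touch the pods with the robot, leave the dispenser with the smaller pod alone, and do not disturb the other things.

Things in the scene. Friction and masses are not known exactly. Their poses are not given: they have to be found in the camera images.
- dispenser_large: Fixed wooden dispenser holding the large pod; both are identical and swap sides. Base board 305 x 86 mm. Origin on the work surface below the rocker's pivot; +x points down the lane, z up. Along x: paddle -70 mm, pivot 0 (85 mm high, cheeks 96 mm high), back stop +28, gate +100, bay from the gate to the end stop (inner face +186, 74 mm high). Lane 34 mm wide, open on top, walls 24 mm.
- bay_large (a point): Where the large pod comes to rest in that dispenser's bay (its centre), against the end stop. The lane floor drops 8 degrees towards the end stop and is 40 mm above the work surface at the gate.
- paddle_large_top (a point): Centre of the paddle's upper face (dispenser of the large pod): wooden plate 42 (along the lane) x 46 x 6 mm on the rocker's end away from the bay. At rest 108 mm above the work surface, sloping 0.29 rad, outer edge higher. Pressed, it goes almost straight down: a large pod passes the gate from 33 mm on, the hard stop comes at 44 mm.
- rocker_large (a joint): Angle (rad) of that rocker: 0 at rest, gate bar down across the lane; grows as the paddle is pressed and the gate bar on the other end lifts. A large pod passes from about 0.46; stop at 0.62. A spring returns it to 0 when let go; the paddle needs about 3 N at first, 6 to 7 N at the stop.
- dispenser_small: Fixed wooden dispenser holding the small pod; both are identical and swap sides. Base board 305 x 86 mm. Origin on the work surface below the rocker's pivot; +x points down the lane, z up. Along x: paddle -70 mm, pivot 0 (85 mm high, cheeks 96 mm high), back stop +28, gate +100, bay from the gate to the end stop (inner face +186, 74 mm high). Lane 34 mm wide, open on top, walls 24 mm.
- bay_small (a point): Where the small pod comes to rest in that dispenser's bay (its centre), against the end stop. The lane floor drops 8 degrees towards the end stop and is 40 mm above the work surface at the gate.
- paddle_small_top (a point): Centre of the paddle's upper face (dispenser of the small pod): wooden plate 42 (along the lane) x 46 x 6 mm on the rocker's end away from the bay. At rest 108 mm above the work surface, sloping 0.29 rad, outer edge higher. Pressed, it goes almost straight down: a large pod passes the gate from 33 mm on, the hard stop comes at 44 mm.
- rocker_small (a joint): Angle (rad) of that rocker: 0 at rest, gate bar down across the lane; grows as the paddle is pressed and the gate bar on the other end lifts. A large pod passes from about 0.46; stop at 0.62. A spring returns it to 0 when let go; the paddle needs about 3 N at first, 6 to 7 N at the stop.
- pod_large: Large pacifier pod: round flat white plastic case, 62 mm diameter, 30 mm thick, grey press button latch in the middle of each flat face, about 60 g. Stands on edge in its lane behind the gate, centre 66 mm along the dispenser's x; when the gate lifts it rolls down by itself in about a second and stops with its centre at 155 mm. Origin at its centre.
- pod_small: The small pacifier pod: like the large one but 40 mm in diameter, 30 mm thick, about 30 g, behind the gate of the other dispenser, its centre at about +77 mm along that dispenser's x. Origin at its centre.
- pacifier_a: Bystander: a pacifier 42 mm across and 37 mm tall, standing nipple up on an oval wooden tray (240 x 130 mm, rim 17 mm high) at the left. Origin at the centre of its underside.
- pacifier_b: Bystander: a pacifier 42 mm across and 37 mm tall, standing nipple up on an oval wooden tray (240 x 130 mm, rim 17 mm high) at the left. Origin at the centre of its underside.
- cup: Bystander: polished steel cup, 66 mm across, 75 mm tall, between the dispensers on the robot's side. Origin at the centre of its underside.
- vase: Bystander: empty white ceramic vase, 68 mm across, 105 mm tall, between the lanes of the two dispensers. Origin at the centre of its underside.
- cream_jar: Bystander: jar 60 mm across, 55 mm tall, on the right. Origin at the centre of its underside.
- spare_pod: Bystander: a pacifier pod 62 mm across and 30 mm thick lying flat on the dresser top between the two dispensers, in neither of them. Origin at the centre of its underside.
- rattle: Bystander: wooden rattle like a dumbbell, 112 mm long, 40 mm thick, on the right. Origin at the centre of its underside.
There are look-alikes about, which are no part of the job. What is shaped like the pod_small but purple is not meant.

How it is judged:
On the way, in this order (a step that is already met when the one before it is completed fails the run):
1. the robot presses the right paddle down and the gate is lifted (value of joint rocker_large above 0.4 rad and contact force between any of the fingers, the arm and paddle_large above 0.5 N and x of pod_large in the frame of dispenser_large below 0.125 m), for 0.05 s.
2. the large pod has rolled past the gate while the paddle is kept down (x of pod_large in the frame of dispenser_large above 0.135 m and value of joint rocker_large above 0.3 rad), for 0.1 s.
At the end, for the whole second after the job is handed in: The large pod lies at rest in the bay of its dispenser (its centre 140 to 175 mm along the dispenser's x, within 15 mm of the lane's middle), that gate is down again (rocker below 0.05 rad), the small pod is still behind its own closed gate, and every bystander is within 30 mm of where it started (x of pod_large in the frame of dispenser_large between 0.14 and 0.175 m and y of pod_large in the frame of dispenser_large between -0.015 and 0.015 m and linear speed of pod_large below 0.03 m/s and value of joint each of rocker_large, rocker_small below 0.05 rad and x of pod_small in the frame of dispenser_small between 0.045 and 0.09 m and distance of each of pacifier_a, pacifier_b, cup, vase, cream_jar, spare_pod, rattle from where it was at the start of the episode below 0.03 m); the robot touches nothing.
It fails at once if the other dispenser's paddle is pressed (rocker past 0.12 rad) (value of joint rocker_small above 0.12 rad).
It fails at once if the small pod leaves its place behind the gate (x of pod_small in the frame of dispenser_small above 0.095 m).
It fails at once if the robot touches a pod in a dispenser (contact force between any of the fingers, the arm and pod_large above 0.5 N or contact force between any of the fingers, the arm and pod_small above 0.5 N).
It fails at once if a pod is lifted out of its lane (height (world z) of any of pod_large, pod_small above 0.11 m).
It fails at once if a bystander is pushed or lifted more than 30 mm, or an upright one tipped over 0.4 rad (distance of any of pacifier_a, pacifier_b, cup, vase, cream_jar, spare_pod, rattle from where it was at the start of the episode above 0.03 m or angle between any of cup, vase, cream_jar, pacifier_a, pacifier_b's own z axis and vertical above 0.4 rad).
It also fails if it takes over 32 s, if anything falls off the work surface, if the arm or the gripper's body presses on something with over 40 N, if the wrist force passes 120 N, or if a joint passes its speed limit or range.

## Working session

There is one attempt and no reset: what is moved stays moved. The work goes in short steps, Python scripts to look and compute and a shell command to move; the robot and the scene stay as the last step left them, time stands still between calls to the robot, and variables do not carry over. Pictures are saved under pics/ and viewed, and the job is handed in when it is done.

```bash
mkdir -p pics
python3 - <<'E'
from station import *
import cv2,pickle
o=observe();print({k:o[k] for k in('time_s','tcp_pos','eef_rot','contact_force','width')})
d={}
for n in("scene","top"):
    c=capture(n);d[n]=c;cv2.imwrite(f"pics/{n}0.png",c["img"])
pickle.dump(d,open("c0.pkl","wb"))
E
```

```text
{'time_s': 0.0, 'tcp_pos': array([ 0.14770146, -0.60654066,  0.25213739]), 'eef_rot': array([ 9.92882111e-01,  1.19095964e-01, -2.57261895e-05, -1.12475037e-03]), 'contact_force': array([-0.7588738 ,  0.00408137, -0.20734772]), 'width': 0.08516436817743446}
```

View pics/scene0.png

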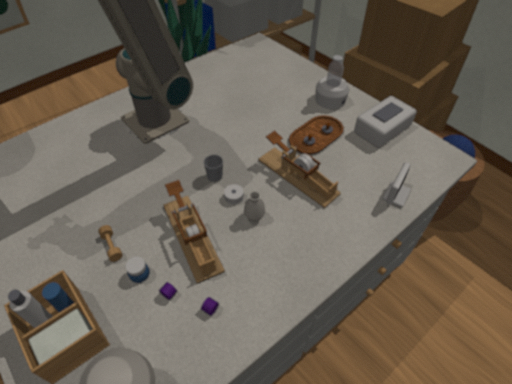

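View pics/top0.png

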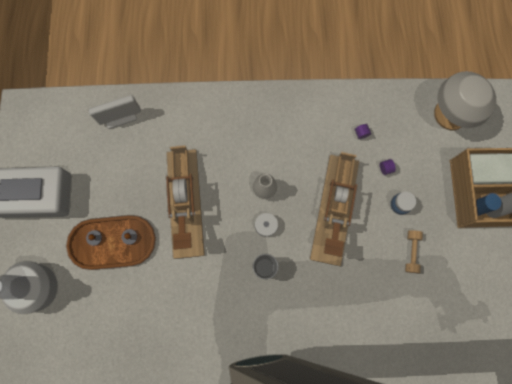

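```bash
cat > h.py <<'E'
import cv2,pickle,numpy as np
d=pickle.load(open("c0.pkl","rb"))
def K(c): return np.array([[c["fx"],0,c["cx"]],[0,c["fy"],c["cy"]],[0,0,1.]])
def ray(c,uv,z):
    p=cv2.undistortPoints(np.array([[uv]],float),K(c),np.array(c["dist"],float))[0,0]
    R=np.array(c["R"]);C=-R.T@np.array(c["t"]);v=R.T@np.array([p[0],p[1],1])
    return C+v*(z-C[2])/v[2]
def proj(c,X): return cv2.projectPoints(np.array(X,float).reshape(-1,3),cv2.Rodrigues(np.array(c["R"],float))[0],np.array(c["t"],float),K(c),np.array(c["dist"],float))[0].reshape(-1,2)
E
python3 - <<'E'
from h import *
t=d["top"]["img"];s=d["scene"]["img"]
f=lambda i,u0,u1,v0,v1,k:cv2.resize(i[v0:v1,u0:u1],None,fx=k,fy=k,interpolation=cv2.INTER_CUBIC)
cv2.imwrite("pics/topz.png",np.hstack([f(t,150,220,140,265,4.5),f(t,305,365,140,265,4.5)]))
a=f(s,255,345,120,210,4);b=f(s,155,230,175,285,4)
H=440;a=cv2.copyMakeBorder(a,0,H-a.shape[0],0,0,0);cv2.imwrite("pics/scz.png",np.hstack([a,b[:H]]))
E
```

```text
(no output)
```

View pics/topz.png

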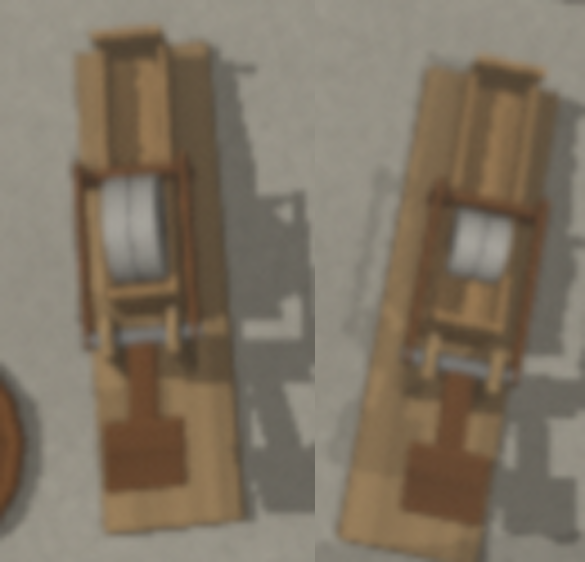

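View pics/scz.png

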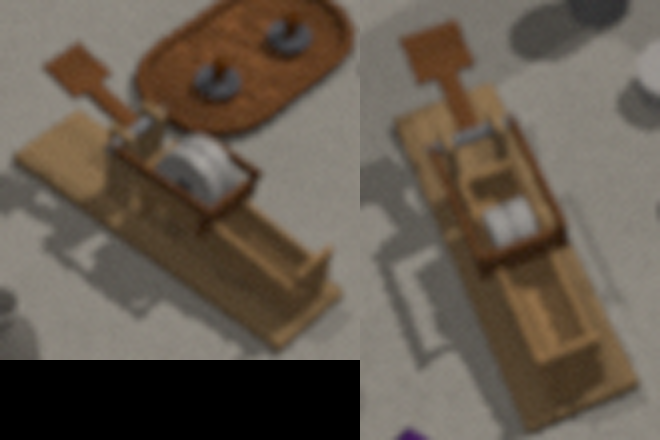

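The large pod is in the left dispenser: top view pod at about (180,191), 23 px long. The pod in the right one, at about (342,195), is about 15 px long. The spare pod at (266,224) lies flat in neither dispenser, and the purple blocks at (363,131) and (388,167) are decoys. The enlarged crops show the same thing. Next I measure the paddle.

Run:
```python
from h import *
t=d["top"]
hsv=cv2.cvtColor(t["img"],cv2.COLOR_BGR2HSV)
print(hsv[241,182],hsv[252,185],hsv[228,182])
out={}
for nm,c,u0,u1,v0,v1 in(("top",t,165,205,215,258),("scene",d["scene"],258,290,125,158)):
    h=cv2.cvtColor(c["img"],cv2.COLOR_BGR2HSV)
    m=((h[...,0]<13)&(h[...,1]>120)).astype(np.uint8)
    w=np.zeros_like(m);w[v0:v1,u0:u1]=m[v0:v1,u0:u1]
    w=cv2.morphologyEx(w,cv2.MORPH_OPEN,np.ones((7,7) if nm=="top" else (5,5)))
    n,l,s,ce=cv2.connectedComponentsWithStats(w);i=1+np.argmax(s[1:,4]);print(nm,s[i],ce[i]);out[nm]=ce[i]
    cv2.imwrite(f"pics/m_{nm}.png",cv2.resize(w[v0:v1,u0:u1]*255,None,fx=6,fy=6))
print("paddle top z=.108",ray(t,out["top"],.108),"scene",ray(d["scene"],out["scene"],.108))
for p,z in(((182,228),.09),((182,215),.088)):print(p,ray(t,p,z))
# base board corners from crop px, z ~ board top .01
for q in((77,50),(208,42),(241,518),(105,530)):
    print("board",ray(t,(150+q[0]/4.5,140+q[1]/4.5),.01))
for q,z in(((130,33),.074),((145,455),.108),((138,336),.085)):
    print("axis",ray(t,(150+q[0]/4.5,140+q[1]/4.5),z))
```

```text
[ 13 138  96] [ 17 105 141] [ 13 137 104]Traceback (most recent call last):
  File "<stdin>", line 11, in <module>
    return _wrapfunc(a, 'argmax', axis=axis, out=out, **kwds)
    return bound(*args, **kwds)
ValueError: attempt to get argmax of an empty sequence
```

Run:
```python
from h import *
t=d["top"]
out={}
for nm,c,u0,u1,v0,v1 in(("top",t,165,205,215,258),("scene",d["scene"],258,290,125,158)):
    h=cv2.cvtColor(c["img"],cv2.COLOR_BGR2HSV)
    m=((h[...,0]<16)&(h[...,1]>120)).astype(np.uint8)
    w=np.zeros_like(m);w[v0:v1,u0:u1]=m[v0:v1,u0:u1]
    w=cv2.morphologyEx(w,cv2.MORPH_OPEN,np.ones((9,9) if nm=="top" else (7,7)))
    n,l,s,ce=cv2.connectedComponentsWithStats(w);i=1+np.argmax(s[1:,4]);print(nm,s[i],ce[i]);out[nm]=ce[i]
print("paddle top z=.108",ray(t,out["top"],.108),"scene",ray(d["scene"],out["scene"],.108))
for q in((77,50),(208,42),(241,518),(105,530)):
    print("board",ray(t,(150+q[0]/4.5,140+q[1]/4.5),.01))
for q,z in(((130,33),.074),((145,455),.108),((138,336),.085)):
    print("axis",ray(t,(150+q[0]/4.5,140+q[1]/4.5),z))
```

```text
top [174 233  17  15 245] [181.91428571 240.14693878]
scene [270 134  10   9  84] [274.5 138. ]
paddle top z=.108 [0.47221661 0.21083214 0.108     ] scene [0.4794387  0.20911547 0.108     ]
board [0.7387154  0.27198979 0.01      ]
board [0.74181824 0.18856668 0.01      ]
board [0.44131794 0.16746736 0.01      ]
board [0.43564012 0.249809   0.01      ]
axis [0.72771047 0.2273288  0.074     ]
axis [0.46977417 0.2100367  0.108     ]
axis [0.54109079 0.2183893  0.085     ]
```

The large-pod paddle is at about (0.472, 0.211, 0.108). The two views agree to about 7 mm, and the board and pivot geometry gives (0.471, 0.213). Lane yaw is about 0.07 rad. I'll cross over high with the gripper shut.

```bash
python3 -m crank '[[0.045,-0.04,0,0,0,0],[0.045,-0.04,0,0,0,0],[0.045,-0.04,0,0,0,0],[0.045,-0.04,0,0,0,0],[0.045,-0.04,0,0,0,0],[0.045,-0.04,0,0,0,0],[0.045,-0.04,0,0,0,0],[0.045,-0.04,0,0,0,0]]' -1 20
```

```text
time_s: 1.1
tcp_pos: [0.4272, -0.2019, 0.2494]
eef_rot: [0.993, 0.114, 0.0, -0.002]
contact_force: [-0.1, -1.2, -1.0]
width: 0.0001
```

```bash
python3 -m crank '[[0.0196,-0.056,0,0,0,0],[0.0196,-0.056,0,0,0,0],[0.0196,-0.056,0,0,0,0],[0.0196,-0.056,0,0,0,0],[0.0196,-0.056,0,0,0,0],[0.0196,-0.056,0,0,0,0],[0.0196,-0.055,0,0,0,0],[0,0,0,0,0,0.157],[0,0,0,0,0,0]]'
python3 - <<'E'
from station import *
import cv2
from scipy.spatial.transform import Rotation as R
o=observe();print(o['tcp_pos'],R.from_quat(o['eef_rot']).as_matrix().round(3))
w=capture("wrist");c=capture("top");import pickle;pickle.dump({"w":w,"o":o,"top":c},open("c1.pkl","wb"))
cv2.imwrite("pics/w1.png",w["img"]);print(w["mount"])
E
```

```text
time_s: 2.22
tcp_pos: [0.484, 0.1655, 0.2485]
eef_rot: [0.996, 0.087, -0.005, -0.027]
contact_force: [-0.1, 0.2, -0.1]
width: 0.0001
[0.48398184 0.16553145 0.2484767 ] [[ 0.985  0.174 -0.014]
 [ 0.174 -0.983  0.053]
 [-0.005 -0.055 -0.998]]
[[-1.10464519e-03 -9.51607917e-01 -3.07312792e-01  7.91189241e-02]
 [ 9.99999380e-01 -1.09420284e-03 -2.06279784e-04  5.52229212e-05]
 [-1.39965055e-04 -3.07312829e-01  9.51608536e-01 -1.21624979e-01]
 [ 0.00000000e+00  0.00000000e+00  0.00000000e+00  1.00000000e+00]]
```

View pics/w1.png

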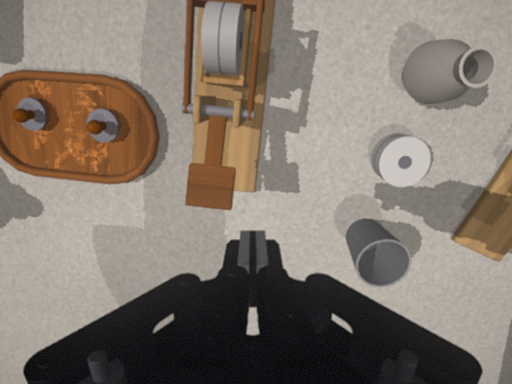

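The wrist view shows the paddle at about (211,187) and the large pod at (222,38) in the same dispenser. The tool still has a small tilt of about 3°. I compute the remaining move from this view.

```bash
cat > w.py <<'E'
from h import *
from scipy.spatial.transform import Rotation as Ro
def wray(c,o,uv,z):
    p=cv2.undistortPoints(np.array([[uv]],float),K(c),np.array(c["dist"],float))[0,0]
    M=np.array(c["mount"]);R=Ro.from_quat(o["eef_rot"]).as_matrix();C=R@M[:3,3]+o["tcp_pos"];v=R@M[:3,:3]@np.array([p[0],p[1],1])
    return C+v*(z-C[2])/v[2]
E
python3 - <<'E'
from w import *
from station import observe
q=pickle.load(open("c1.pkl","rb"));w,o=q["w"],q["o"]
h=cv2.cvtColor(w["img"],cv2.COLOR_BGR2HSV);m=((h[...,0]<13)&(h[...,1]>120)).astype(np.uint8)
r=np.zeros_like(m);r[150:225,175:245]=m[150:225,175:245];r=cv2.morphologyEx(r,cv2.MORPH_OPEN,np.ones((25,25)))
n,l,s,ce=cv2.connectedComponentsWithStats(r);print(s[1:],ce[1:])
uv=ce[1] if n>1 else (211,187)
print(wray(w,o,uv,.108), wray(w,o,(211,187),.108))
a=wray(w,o,(191,110),.085);b=wray(w,o,(250,116),.085);print("axle",a,b)
o=observe();R=Ro.from_quat(o['eef_rot']).as_matrix();print(o['tcp_pos'],R.T@(np.array([.472,.2115,.2])-o['tcp_pos']))
y=.0717;Rt=np.array([[np.cos(y),np.sin(y),0],[np.sin(y),-np.cos(y),0],[0,0,-1]]);print(Ro.from_matrix(R.T@Rt).as_rotvec())
E
```

```text
[] []
[0.47152833 0.21200663 0.108     ] [0.47152833 0.21200663 0.108     ]
axle [0.53845121 0.24536436 0.085     ] [0.54279381 0.18720078 0.085     ]
[0.48369379 0.16646507 0.24864094] [-0.00339771 -0.04361604  0.05115592]
[-0.05527393  0.00710192  0.10471874]
```

```bash
python3 -m crank '[[-0.003,-0.044,0.02,-0.055,0.007,0.105],[0,0,0,0,0,0]]'
cat > r.py <<'E'
from w import *
from station import observe
o=observe();R=Ro.from_quat(o['eef_rot']).as_matrix();print(o['time_s'],o['tcp_pos'],o['contact_force'],R.T@(np.array([.4715,.212,.140])-o['tcp_pos']))
y=.0717;Rt=np.array([[np.cos(y),np.sin(y),0],[np.sin(y),-np.cos(y),0],[0,0,-1]]);print(Ro.from_matrix(R.T@Rt).as_rotvec())
E
python3 r.py
```

```text
time_s: 2.58
tcp_pos: [0.4812, 0.1519, 0.2308]
eef_rot: [0.997, 0.077, -0.003, -0.023]
contact_force: [-0.8, 0.2, 1.1]
width: 0.0001
2.575 [0.48124494 0.15185018 0.23076601] [-0.79950994  0.19212431  1.13239123] [-0.00021146 -0.05674291  0.0934432 ]
[-0.04536892  0.00399706  0.08221327]
```

```bash
python3 -c "
from station import *
o=observe();print(o['joint_positions'].round(3),o['joint_vel'].round(3))"; python3 -m crank '[[0,0,0,0,0,0],[0,0,0,0,0,0]]'; python3 r.py;python3 -c "
from station import *
o=observe();print(o['joint_positions'].round(3),o['joint_vel'].round(3))"
```

```text
[ 0.153  0.076 -0.318  1.18   0.045  3.141] [ 0.016 -0.011  0.05  -0.006  0.013  0.001]
time_s: 2.82
tcp_pos: [0.4818, 0.1526, 0.2319]
eef_rot: [0.997, 0.077, -0.002, -0.023]
contact_force: [-0.7, 0.9, -0.4]
width: -0.0
2.825 [0.48181133 0.15261666 0.23192144] [-0.65994144  0.91626893 -0.35372913] [-0.0009989  -0.05594682  0.09461085]
[-0.04623221  0.00222995  0.0831638 ]
[ 0.154  0.075 -0.316  1.18   0.046  3.141] [ 0.004 -0.003  0.009 -0.001  0.003 -0.   ]
```

Joint 6 is at its limit (3.141), so keeping the tool aligned with the lane is out of reach here. Pad orientation doesn't matter for pressing, so I'll turn the other way.

```bash
python3 -m crank '[[0,0,0,0,0,-0.18],[0,0,0,0,0,-0.18],[0,0,0,0,0,-0.18],[0,0,0,0,0,-0.18],[0,0,0,0,0,0]]'
sed -i 's/y=.0717/y=.85/' r.py
python3 r.py;python3 -c "
from station import *
o=observe();print(o['joint_positions'].round(3))"
```

```text
time_s: 3.45
tcp_pos: [0.4839, 0.1545, 0.2351]
eef_rot: [0.9, 0.434, 0.009, -0.022]
contact_force: [-0.2, 0.3, 0.0]
width: 0.0002
3.45 [0.48385426 0.15450246 0.23506397] [-0.1512103   0.30644905  0.00920448] [ 0.03385883 -0.04243643  0.09771633]
[-0.03221433 -0.0350376   0.04892409]
[ 0.156  0.074 -0.31   1.182  0.047  2.399]
```

```bash
python3 -m crank '[[0,0,0,-0.032,-0.035,0],[0.036,-0.046,0.035,0,0,0],[0,0,0,0,0,0]]'
python3 r.py
```

```text
time_s: 3.82
tcp_pos: [0.4731, 0.2089, 0.2036]
eef_rot: [0.903, 0.429, 0.002, 0.001]
contact_force: [-0.5, 0.1, -0.3]
width: 0.0001
3.825 [0.47305268 0.20889404 0.20357356] [-0.48410575  0.12720778 -0.26975668] [ 0.00120775 -0.00341983  0.06356494]
[ 0.00394973 -0.0035649   0.03787508]
```

```bash
python3 -m crank '[[0.001,-0.003,0.03,0,0,0],[0,0,0.022,0,0,0],[0,0,0,0,0,0]]'
python3 r.py
python3 - <<'E'
from station import *
import cv2,numpy as np
f=lambda i,u0,u1,v0,v1,k:cv2.resize(i[v0:v1,u0:u1],None,fx=k,fy=k,interpolation=cv2.INTER_CUBIC)
w=capture("wrist")["img"];s=capture("scene")["img"]
cv2.imwrite("pics/p2.png",np.hstack([cv2.resize(w,(480,360)),f(s,250,340,105,225,3)]))
E
```

```text
time_s: 4.2
tcp_pos: [0.4743, 0.2124, 0.1531]
eef_rot: [0.904, 0.427, 0.005, 0.002]
contact_force: [0.3, 0.8, 0.6]
width: 0.0001
4.2 [0.47430876 0.21235557 0.15309408] [0.30819877 0.79223016 0.63423479] [-0.00216184 -0.00204519  0.01306193]
[ 0.00778975 -0.00787918  0.03166421]
```

View pics/p2.png

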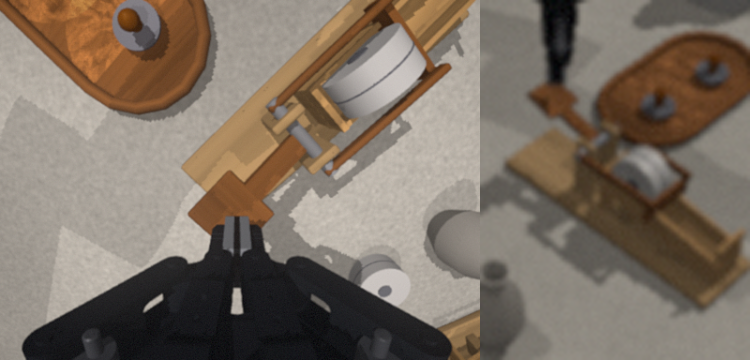

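The fingertips are just above the middle of the paddle (wrist view about (235,215), scene crop about (555,85)). The pod is behind the closed gate. I press now.

```bash
python3 -m crank '[[-0.002,-0.002,0.015,0,0,0],[0,0,0.015,0,0,0],[0,0,0.015,0,0,0],[0,0,0.012,0,0,0]]'
python3 r.py
```

```text
time_s: 4.8
tcp_pos: [0.4764, 0.2132, 0.0988]
eef_rot: [0.905, 0.426, 0.01, 0.002]
contact_force: [-1.1, 0.2, 7.6]
width: 0.0001
4.8 [0.4763717  0.2131587  0.09879791] [-1.05517209  0.17200682  7.58777521] [-0.00331718 -0.00248347 -0.04129791]
[ 0.01270867 -0.01664908  0.03038147]
```

```bash
python3 -m crank '[[-0.002,-0.001,0.009,0,0,0],[0,0,0.001,0,0,0]]'
python3 r.py; python3 -m crank '[[0,0,0.001,0,0,0],[0,0,0.001,0,0,0],[0,0,0,0,0,0],[0,0,0,0,0,0]]'; python3 r.py
python3 - <<'E'
from station import *
import cv2,numpy as np
f=lambda i,u0,u1,v0,v1,k:cv2.resize(i[v0:v1,u0:u1],None,fx=k,fy=k,interpolation=cv2.INTER_CUBIC)
w=capture("wrist")["img"];s=capture("scene")["img"]
cv2.imwrite("pics/p3.png",np.hstack([cv2.resize(w,(480,360)),f(s,250,340,105,225,3)]))
E
```

```text
time_s: 5.05
tcp_pos: [0.4779, 0.2132, 0.0893]
eef_rot: [0.905, 0.426, 0.013, 0.003]
contact_force: [-4.7, -1.4, 11.3]
width: -0.0002
5.05 [0.47791757 0.21315004 0.08933748] [-4.74034312 -1.41940337 11.27905724] [-0.00387139 -0.00335277 -0.05082293]
[ 0.01664353 -0.02199957  0.03010317]
time_s: 5.55
tcp_pos: [0.4777, 0.2131, 0.0897]
eef_rot: [0.905, 0.426, 0.013, 0.003]
contact_force: [-2.9, -0.8, 7.8]
width: 0.0002
5.55 [0.47773814 0.21314126 0.0896614 ] [-2.87738628 -0.78132789  7.78699323] [-0.00380159 -0.00322575 -0.05049093]
[ 0.01665682 -0.02112215  0.03013128]
```

View pics/p3.png

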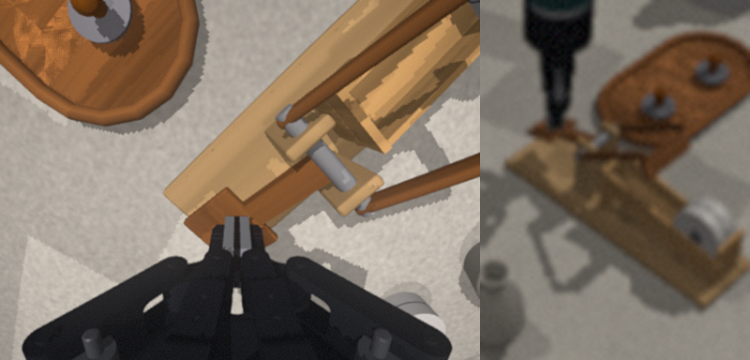

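The gate is up and the pod has rolled down to the end stop (scene crop about (705,225)). I hold a little longer, then let the paddle up gently.

```bash
python3 -m crank '[[0,0,0,0,0,0],[0,0,0,0,0,0],[0,0,0,0,0,0],[0,0,0,0,0,0]]'; python3 -m crank '[[0,0,-0.01,0,0,0],[0,0,-0.01,0,0,0],[0,0,-0.012,0,0,0],[0,0,-0.012,0,0,0],[0,0,-0.015,0,0,0],[0,0,-0.03,0,0,0],[0,0,-0.04,0,0,0],[0,0,-0.04,0,0,0],[0,0,0,0,0,0],[0,0,0,0,0,0]]'
python3 - <<'E'
from station import *
import cv2,numpy as np,pickle
f=lambda i,u0,u1,v0,v1,k:cv2.resize(i[v0:v1,u0:u1],None,fx=k,fy=k,interpolation=cv2.INTER_CUBIC)
o=observe();w=capture("wrist");s=capture("scene");pickle.dump((o,w,s),open("c4.pkl","wb"));w=w["img"];s=s["img"]
cv2.imwrite("pics/p4.png",np.hstack([cv2.resize(w,(480,360)),f(s,250,340,105,225,3)]));cv2.imwrite("pics/s4.png",s)
E
```

```text
time_s: 6.15
tcp_pos: [0.4778, 0.2132, 0.0896]
eef_rot: [0.905, 0.426, 0.013, 0.003]
contact_force: [-1.3, -0.7, 8.1]
width: 0.0
time_s: 7.4
tcp_pos: [0.4695, 0.2113, 0.2612]
eef_rot: [0.905, 0.426, 0.008, 0.002]
contact_force: [0.7, -0.1, -0.9]
width: 0.0005
```

View pics/p4.png

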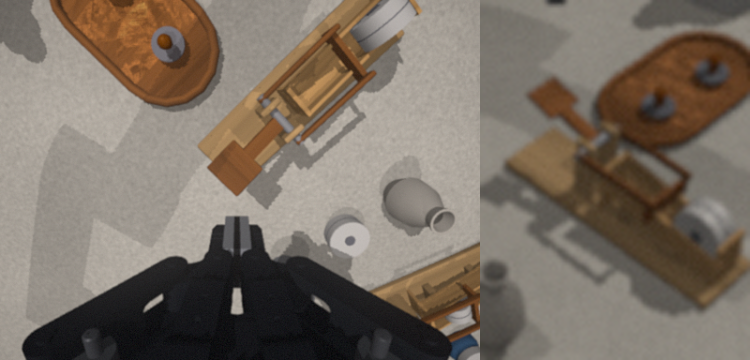

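View pics/s4.png

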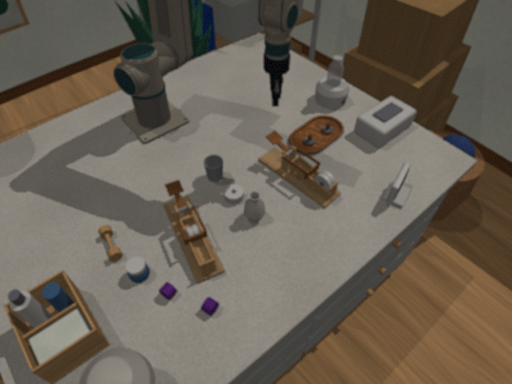

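The paddle is up, the gate bar is down, and the pod sits in the bay at scene pixel (325,181). Everything else looks unchanged. One numeric check, then I hand in.

Run:
```python
from h import *
from station import *
a=d["scene"]["img"];c=capture("scene");b=c["img"]
for n,(u0,u1,v0,v1) in dict(paddleL=(262,285,130,150),paddleR=(164,186,180,200),cupspare=(200,245,152,202),vase=(243,267,190,222),tray=(290,345,115,152),right=(95,150,222,285),podS=(180,206,215,245)).items():
    A=a[v0:v1,u0:u1];m=cv2.matchTemplate(b[v0-5:v1+5,u0-5:u1+5],A,cv2.TM_CCOEFF_NORMED);_,q,_,l=cv2.minMaxLoc(m);print(n,round(q,3),"shift px",l[0]-5,l[1]-5)
print("pod",ray(c,(325,181),.07))
ax=np.array([.9974,.0717]);print("along lane from pivot", (ray(c,(325,181),.07)[:2]-np.array([.541,.217]))@ax)
o=observe();print(o['contact_force'],o['joint_vel'].round(3))
finish_job()
```

```text
paddleL 0.983 shift px 0 0
paddleR 0.93 shift px 0 0
cupspare 0.737 shift px 0 0
vase 0.997 shift px 0 0
tray 0.995 shift px 0 0
right 0.911 shift px 0 0
podS 0.989 shift px 0 0
pod [0.70184954 0.22608498 0.07      ]
along lane from pivot 0.16108272716317815
[-0.77017362 -0.14498832 -0.66988681] [-0.002  0.005 -0.002 -0.001 -0.     0.001]
the job is handed in; nothing more can be done
```

I pressed the paddle of the left dispenser, which holds the larger pod, and kept it down about 40 mm with roughly 8 N for over a second. The pod rolled to the end stop. I then let the paddle up gently and handed the job in at about 7.5 s; the hand-in reports no verdict.

**Last checks:**
- **Large dispenser:** the gate is down and the paddle is back at its starting pixels. The pod is in the bay, measured at about 161 mm along the lane against the 155 mm expected. That was one hand-picked pixel, so it is only good to several mm.
- **Everything else:** the small pod, its paddle and all bystanders show no pixel shift in the scene view. The match was weakest for the cup and spare pod (0.74), probably because the arm's shadow changed.
- **Robot:** it was clear of everything and standing still.

**What went wrong on the way:** my first attempt to line the tool up with the lane ran joint 6 to its limit (3.141 of 3.14 rad). That tilted the tool about 3° and pulled it off course, above everything on the dresser. I turned it the other way, levelled it and carried on.

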